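# Put the check weights away after the balance test

## Robot

A 6-joint arm with a two-finger parallel gripper is mounted at the origin on a cart in front of the work surface, level with it; the furniture and walls round the work are solid. World frame = base frame: x ahead of the robot, y to its left, z up, the work surface at z = 0. Lengths are in mm, angles in rad, forces in N, time in s.
With the tool pointing down it reaches from about 350 to 975 mm from the base axis. Payload 7.1 kg.
Tool frame: the origin (TCP) lies midway between the tips of the shut fingers; the grasp point (between the pads) lies 19 mm behind it (ctrl.grip_depth is the distance from the TCP to the grasp point, in mm); z points along the fingers, y is the line along which they close (so a half turn about z gives the same grasp; the last joint's range is limited). The gripper opens to 88 mm and grips with 3 to 60 N. Pads are 20 mm wide; open, the fingers measure 115 mm over their backs; the gripper's body (75 mm by 178 mm) begins 61 mm behind the grasp point.
Start: joints at [1.198, 0.423, 1.63, -0, 1.089, -0.019], TCP at [216.508, 586.284, 194.675] pointing down, gripper open.
Joint ranges: [-3, 3], [-0.9, 2.11], [0.09, 2.58], [-1.31, 4.45], [0.11, 2.69], [-2.54, 2.54]. Speed limits (rad/s): [2.39, 2.39, 3.01, 3.14, 3.14, 3.14].

## Interface

Orientations are given as a rotation vector (axis times angle).
In Python, from workcell import get_obs, vision, ctrl gives the robot as it stands.
- The arm moves only by the tool step_arm, never from a script. Its argument "plan" is a list of rows, each a list of 7 numbers: the opening, from -1 (shut) to 1 (fully open), then the shift along the tool's x, y, z as a fraction of full scale, then the turn, a rotation vector about the tool's x, y, z as a fraction of full scale. In form: [[fingers, dx, dy, dz, wx, wy, wz], ...]. A call has 1 to 20 rows; each row shifts and turns the commanded pose from where the row before left it, along the tool's axes as they then stand; what a row does not reach is not made up. Full scale, the value 1, is 50 mm for a shift and 0.12 rad for a turn. A row lasts 1/8 s, in which the tool goes at most 62.5 mm and 10.7 degrees, less where a joint would pass 70% of its speed; a pose out of reach is approached as far as the arm can. A call with a number of a shift or a turn outside -1 to 1 is refused whole. A call with a gripper value outside its range is refused whole. The fingers move at their own pace and stop on an object; the grip force is fixed at half the most. Time passes only in rows, so rows that do not move let the fingers close. It gives the time, the measured TCP pose, the force, the opening and the grip force at its end, in the units of the state.
- get_obs(): the state, without advancing time (a new reading comes with each control period).
- vision.get_image(name): name is "scene" or "top"; returns a dict with "pixels" (420x560x3 uint8, red, green, blue), "depth" (420x560 float32, mm along the optical axis (not along the pixel's ray), 0 where there is no reading), "fx", "fy", "cx", "cy" (pixels), "T" (4x4, takes a point from camera to world coordinates). Camera axes: x right, y down, z forward; pixel columns grow to the right and rows downward; lengths in mm; the calibration is good to about 2 mm. A picture is of the moment at which its call begins.
- ctrl.close_job(): hands the job in; it is judged then, once.
The state is a dict: "t": time; "qpos": joint angles; "qvel": joint speeds; "joint_torque": joint torques, N m; "ee_pos": TCP position; "orientation": TCP orientation; "ft_force": force on the tool from outside, world axes, zero at the start; "moment": the same for the moment, N m; "width": finger opening in mm; "grasp_force": force on a finger pad.
Only numpy, scipy, OpenCV 4.12 (cv2) and the standard library are available. Lean on these libraries where they do the work, as an engineer would, in place of code of your own. Each camera call takes 0.05 s, during which the arm holds its last target. There are 200 camera calls.

## Task

The balance check is finished: take the stack of four steel weights off the balance and put each one into the well of its own storage block, the smallest weight in the smallest block and so on up to the largest, each lying flat on the floor of its well. Keep the weights upright all the way and never let one touch the worktop. Leave the dropper bottle standing where it is.

Things in the scene. Friction and masses are not known exactly. Their poses are not given: they have to be found in the camera images.
- weight_26: The smallest of four plain steel check weights: upright cylinder 26 mm across and 24 mm high, about 100 g, loose; at the start top of the stack, about 2 mm off-centre at most. Origin: centre of its underside; z up along its axis; its turn about z means nothing.
- weight_38: The second smallest of four plain steel check weights: upright cylinder 38 mm across and 24 mm high, about 214 g, loose; at the start second from the top, about 2 mm off-centre at most. Origin: centre of its underside; z up along its axis; its turn about z means nothing.
- weight_50: The second largest of four plain steel check weights: upright cylinder 50 mm across and 24 mm high, about 370 g, loose; at the start third from the top, about 2 mm off-centre at most. Origin: centre of its underside; z up along its axis; its turn about z means nothing.
- weight_62: The largest of four plain steel check weights: upright cylinder 62 mm across and 24 mm high, about 569 g, loose; at the start bottom of the stack, on the pan, about 2 mm off-centre at most. Origin: centre of its underside; z up along its axis; its turn about z means nothing.
- holder_26: The smallest of four grey plastic storage blocks, for the 26 mm weight: flat square block 54 mm a side and 12 mm high, fixed to the worktop, with one round well in the middle of its top, 40 mm across (7 mm clearance all round the weight) and 7 mm deep, so the well's floor is 5 mm above the worktop. Origin: centre of the underside (well axis); z up.
- holder_38: The second smallest of four grey plastic storage blocks, for the 38 mm weight: flat square block 66 mm a side and 12 mm high, fixed to the worktop, with one round well in the middle of its top, 52 mm across (7 mm clearance all round the weight) and 7 mm deep, so the well's floor is 5 mm above the worktop. Origin: centre of the underside (well axis); z up.
- holder_50: The second largest of four grey plastic storage blocks, for the 50 mm weight: flat square block 78 mm a side and 12 mm high, fixed to the worktop, with one round well in the middle of its top, 64 mm across (7 mm clearance all round the weight) and 7 mm deep, so the well's floor is 5 mm above the worktop. Origin: centre of the underside (well axis); z up.
- holder_62: The largest of four grey plastic storage blocks, for the 62 mm weight: flat square block 90 mm a side and 12 mm high, fixed to the worktop, with one round well in the middle of its top, 76 mm across (7 mm clearance all round the weight) and 7 mm deep, so the well's floor is 5 mm above the worktop. Origin: centre of the underside (well axis); z up.
- balance: White bench balance, fixed, on which the stack stands. Black round pan 104 mm across, its top 36 mm above the worktop; white housing 160 x 130 mm, 28 mm high, with display and keys on the side towards -x of its own frame (housing spans x -105 to +55 mm, y +-65 mm). Origin: on the worktop under the pan's centre; z up.
- dropper: Loose small dropper bottle with white cap, a bystander standing upright on the worktop behind the balance, 22 mm across, 62 mm high. Origin: centre of its underside; z up.

How it is judged:
By the outcome, as a careful person would: the job done as asked, in the order asked, and still so for the second after the job is handed in, with the robot touching nothing.
It also fails if it takes over 118 s, if anything falls off the work surface, if the arm or the gripper's body presses on something with over 40 N, if the wrist force passes 120 N, or if a joint passes its speed limit or range.

## Working session

There is one attempt and no reset: what is moved stays moved. The work goes in short steps, Python scripts to look and compute and a tool call to move; the robot and the scene stay as the last step left them, time stands still between calls to the robot, and variables do not carry over. Pictures are saved under pics/ and viewed, at most 14 in all, crops included, and the job is handed in when it is done.

Besides the shell and the picture viewer there is one more tool, called after "Request:" as name(argument=value, ...) on one line, values as JSON. step_arm: Moves the arm, as the interface text tells. Its arguments: {"type":"object","properties":{"plan":{"type":"array","items":{"type":"array","items":{"type":"number","minimum":-1,"maximum":1}}}},"required":["plan"]}

```bash
mkdir -p pics; ls
python3 - <<'E'
from workcell import get_obs, vision, ctrl
import cv2,numpy as np
print(get_obs())
for n in("scene","top"):
    d=vision.get_image(n); cv2.imwrite(f"pics/{n}0.png",d["pixels"][:,:,::-1]); np.savez(f"pics/{n}0.npz",**d)
    print(n,d["fx"],d["cx"],d["cy"],np.round(d["T"],3).tolist())
E
```

```text
pics
{'t': 0.0, 'qpos': array([ 1.19799406e+00,  4.23826914e-01,  1.63068202e+00, -1.51670988e-05,
        1.08859363e+00, -1.89826115e-02]), 'qvel': array([ 0.00056708,  0.00036398,  0.00053767,  0.0002425 , -0.00040869,
        0.00015871]), 'joint_torque': array([ 1.17805761e-03, -5.44613564e+01, -2.73663765e+01,  6.43270416e-02,
        2.28646304e-02, -8.71468478e-05]), 'ee_pos': array([216.30569054, 585.74295502, 193.91355674]), 'orientation': array([-5.52823666e-01, -3.09228415e+00,  2.33030753e-03]), 'ft_force': array([ 0.81881879, -0.8030849 , -0.20897035]), 'moment': array([-0.02298194,  0.00156739, -0.0068154 ]), 'grasp_force': 0.0, 'width': 88.02046878093832}
scene 410.67399499813087 282.07219504020884 205.6548953363815 [[0.745, -0.295, 0.599, -17.554], [-0.668, -0.321, 0.672, -683.372], [-0.007, -0.9, -0.436, 559.494], [0.0, 0.0, 0.0, 1.0]]
top 536.6547915521847 274.5199435798167 204.29765825063916 [[0.018, -0.975, 0.221, 296.365], [-1.0, -0.017, 0.004, 3.065], [-0.0, -0.221, -0.975, 1463.323], [0.0, 0.0, 0.0, 1.0]]
```

View pics/scene0.png

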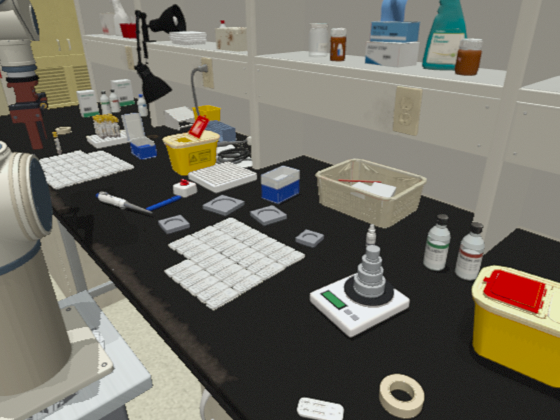

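View pics/top0.png

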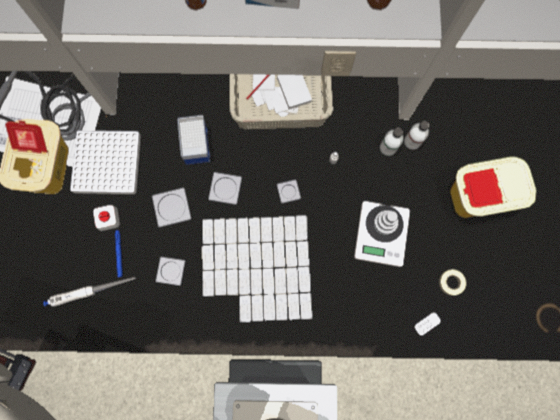

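The scene view shows the stack on the balance at (370,270), the dropper behind it at (372,237), and blocks at (310,238), (268,215), (223,205) and (174,224). The top view shows the stack at about (386,220), the dropper at (334,157), and blocks at (288,191), (225,188), (172,207) and (171,271). Next I'll measure these from both views.

```bash
cat > h.py <<'E'
import numpy as np,cv2
def cloud(d):
    z=d["depth"].astype(float); v,u=np.mgrid[:420,:560]
    p=np.stack([(u-d["cx"])/d["fx"]*z,(v-d["cy"])/d["fy"]*z,z],-1)
    T=d["T"]; return p@T[:3,:3].T+T[:3,3]
def proj(d,P):
    T=np.linalg.inv(d["T"]); q=np.atleast_2d(P)@T[:3,:3].T+T[:3,3]
    return np.stack([d["fx"]*q[:,0]/q[:,2]+d["cx"],d["fy"]*q[:,1]/q[:,2]+d["cy"]],1)
E
python3 - <<'E'
from h import *
D={n:dict(np.load(f"pics/{n}0.npz")) for n in("scene","top")}
S={n:cloud(D[n]) for n in D}
reg={}
# holders: rough from top cloud
for (u,v) in [(288,191),(225,188),(172,207),(171,271),(388,216),(334,157)]:
    print((u,v),S["top"][v,u].round(1))
for n,seeds in (("top",[(288,191),(225,188),(172,207),(171,271)]),("scene",[(310,238),(268,215),(223,205),(174,224)])):
    P=S[n]; 
    for u,v in seeds:
        c=P[v,u]; near=np.hypot(P[...,0]-c[0],P[...,1]-c[1])<75
        tab=np.median(P[near&(D[n]["pixels"].max(-1)<40)][:,2])
        g=D[n]["pixels"].astype(int); m=near&(g.min(-1)>70)&(g.max(-1)-g.min(-1)<25)
        k,l=cv2.connectedComponents(m.astype(np.uint8)); m=l==l[v,u]
        Q=P[m]; top=Q[Q[:,2]>tab+9]
        r=cv2.minAreaRect(top[:,:2].astype(np.float32))
        print(n,(u,v),m.sum(),"tab",tab.round(1),"floor",c.round(1),"topz",np.median(top[:,2]).round(1),"rect",np.round(r[0],1),np.round(r[1],1),round(r[2],1))
# stack layers
for n in D:
    P=S[n]; c=S["top"][216,388]
    near=np.hypot(P[...,0]-c[0],P[...,1]-c[1])<60
    h,e=np.histogram(P[near][:,2],bins=np.arange(-10,150,4)); print(n,[(int(a),int(b)) for a,b in zip(e,h) if b>5])
E
python3 - <<'E'
import cv2
a=cv2.imread("pics/top0.png")[145:285,120:440]; b=cv2.imread("pics/scene0.png")[190:340,300:420]
cv2.imwrite("pics/c1.png",cv2.resize(a,None,fx=2.5,fy=2.5,interpolation=2)); cv2.imwrite("pics/c2.png",cv2.resize(b,None,fx=4,fy=4,interpolation=2))
E
```

```text
(288, 191) [665.2 -27.6   4.6]
(225, 188) [6.718e+02 1.497e+02 6.000e-01]
(172, 207) [613.5 294.7   5. ]
(171, 271) [436.2 287.3   2.1]
(388, 216) [ 571.2 -277.8  136.5]
(334, 157) [ 753.2 -152.4   47.8]
top (288, 191) 444 tab -0.1 floor [665.2 -27.6   4.6] topz 12.3 rect [662.7 -28.2] [55.6 54. ] 15.1
top (225, 188) 865 tab -0.5 floor [6.718e+02 1.497e+02 6.000e-01] topz 11.7 rect [669.9 148.9] [79.1 81.2] 80.4
top (172, 207) 1161 tab -0.6 floor [613.5 294.7   5. ] topz 11.7 rect [611.8 296.1] [91.  90.4] 15.5
top (171, 271) 705 tab -0.4 floor [436.2 287.3   2.1] topz 11.6 rect [435.6 288.4] [67.1 66.1] 82.0
scene (310, 238) 336 tab 0.7 floor [665.6 -27.1   6.1] topz 12.6 rect [665.3 -27.1] [60.6 54.7] 14.6
scene (268, 215) 462 tab 0.9 floor [669.4 150.6   6.4] topz 12.9 rect [670.8 149.8] [82.5 81.2] 79.9
scene (223, 205) 517 tab 1.2 floor [609.4 295.9   7.3] topz 13.0 rect [611.8 297.4] [94.1 93.6] 15.5
scene (174, 224) 387 tab 1.0 floor [436.8 288.6   6.4] topz 12.7 rect [436.6 289.1] [71.8 67.7] 84.0
scene [(26, 326), (30, 31), (34, 599), (38, 76), (42, 37), (46, 54), (50, 45), (54, 61), (58, 146), (62, 47), (66, 34), (70, 44), (74, 39), (78, 43), (82, 115), (86, 34), (90, 32), (94, 31), (98, 34), (102, 34), (106, 79), (110, 25), (114, 19), (118, 23), (122, 24), (126, 27), (130, 79)]
top [(-6, 7), (-2, 16), (2, 6), (18, 16), (22, 104), (26, 186), (30, 232), (34, 324), (38, 142), (42, 21), (46, 8), (50, 12), (54, 34), (58, 61), (62, 25), (66, 7), (78, 28), (82, 55), (86, 30), (102, 36), (106, 26), (110, 12), (126, 31), (130, 36), (134, 16)]
```

View pics/c1.png

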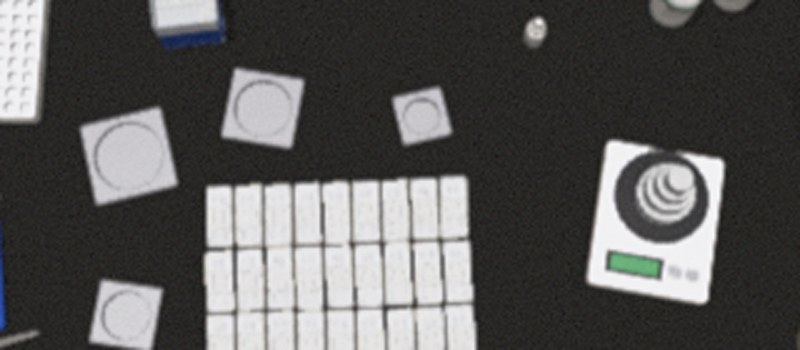

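View pics/c2.png

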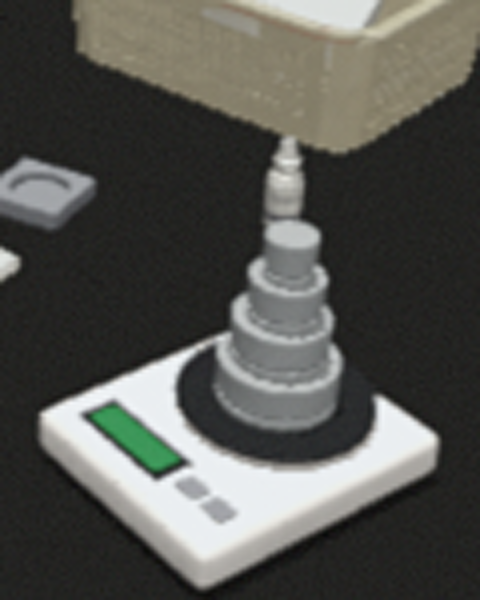

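The crops show the 26/38/50/62 stack intact and centred on the pan. The four wells are empty and match the seeds I used. Next: fit a circle to each layer, and check clearances along the route.

Run:
```python
from h import *
from scipy.optimize import least_squares
D={n:dict(np.load(f"pics/{n}0.npz")) for n in("scene","top")}
S={n:cloud(D[n]) for n in D}
for n in D:
  for r,z0 in ((13,108),(19,84),(25,60),(31,36)):
    P=S[n]; near=np.hypot(P[...,0]-572,P[...,1]+276)<50
    s=near&(P[...,2]>z0+5)&(P[...,2]<z0+19); Q=P[s]
    f=least_squares(lambda c:np.hypot(Q[:,0]-c[0],Q[:,1]-c[1])-r,[572,-276],loss="soft_l1")
    t=P[near&(np.hypot(P[...,0]-f.x[0],P[...,1]-f.x[1])<r-2)&(abs(P[...,2]-z0-24)<5)]
    print(n,2*r,"side",f.x.round(1),len(Q),"rms",np.sqrt(np.mean(f.fun**2)).round(2),"topz",np.median(t[:,2]).round(1),"topmean",t.mean(0).round(1))
P=np.concatenate([S[n][D[n]["depth"]>0] for n in D])
for nm,x0,x1,y0,y1 in (("around bal",450,700,-400,-120),("h26",600,760,-130,70),("h50",600,760,50,250),("h62",520,720,190,410),("h38",340,540,190,400),("tiles",380,610,-80,190),("route",350,720,-300,400),("box",680,820,150,260),("drop",735,775,-170,-130)):
    q=P[(P[:,0]>x0)&(P[:,0]<x1)&(P[:,1]>y0)&(P[:,1]<y1)]; print(nm,np.percentile(q[:,2],[50,99,99.9]).round(0),q[q[:,2]>20][:,:2].min(0).round() if (q[:,2]>20).any() else "")
```

```text
scene 26 side [ 574. -287.] 80 rms 0.92 topz 132.2 topmean [ 573.4 -287.2  132.1]
scene 38 side [ 574.6 -286.3] 108 rms 1.01 topz 108.7 topmean [ 568.  -291.1  109.2]
scene 50 side [ 574.3 -285.8] 136 rms 0.84 topz 84.8 topmean [ 564.6 -292.    85.4]
scene 62 side [ 573.3 -287. ] 161 rms 0.92 topz 60.8 topmean [ 560.8 -296.3   61.3]
top 26 side [ 572.6 -289.7] 20 rms 2.82 topz 131.4 topmean [ 572.9 -290.   131.7]
top 38 side [ 572.9 -288.4] 20 rms 2.26 topz 106.2 topmean [ 568.8 -280.9  106.9]
top 50 side [ 573.  -287.6] 24 rms 1.96 topz 84.1 topmean [ 567.6 -279.7   84.1]
top 62 side [ 572.3 -288.2] 52 rms 6.28 topz 59.9 topmean [ 561.2 -280.6   59.8]
around bal [  1. 126. 134.] [ 459. -360.]
h26 [ 1. 14. 19.] [644. -49.]
h50 [ 1. 82. 86.] [630. 116.]
h62 [ 1. 22. 26.] [647. 308.]
h38 [ 1. 14. 19.] [411. 257.]
tiles [ 8. 15. 17.] 
route [  2.  85. 132.] [ 411. -300.]
box [ 9. 85. 88.] [680. 182.]
drop [13. 62. 63.] [ 747. -165.]
```

Request:
step_arm(plan=[[1,0,0,0,0,0,-0.983],[1,0,0,0,0,0,-0.983],[1,0,0,0,0,0,-0.983],[1,-0.37,-0.91,0,0,0,0],[1,-0.37,-0.91,0,0,0,0],[1,-0.37,-0.91,0,0,0,0],[1,-0.37,-0.91,0,0,0,0],[1,-0.37,-0.91,0,0,0,0],[1,-0.37,-0.91,0,0,0,0],[1,-0.37,-0.91,0,0,0,0],[1,-0.37,-0.91,0,0,0,0],[1,-0.37,-0.91,0,0,0,0],[1,-0.37,-0.91,0,0,0,0],[1,-0.37,-0.91,0,0,0,0],[1,-0.37,-0.91,0,0,0,0],[1,-0.37,-0.91,0,0,0,0],[1,-0.37,-0.91,0,0,0,0],[1,-0.37,-0.91,0,0,0,0],[1,0,0,0,0,0,0]])

```text
t: 2.48
ee_pos: [494.9, -98.7, 194.4]
orientation: [0.006, 3.141, -0.001]
ft_force: [-0.5, 0.8, -0.2]
width: 87.9
grasp_force: 0.0
```

Request:
step_arm(plan=[[1,-0.314,-0.754,0,0,0,0],[1,-0.314,-0.754,0,0,0,0],[1,-0.314,-0.754,0,0,0,0],[1,-0.314,-0.754,0,0,0,0],[1,-0.314,-0.754,0,0,0,0],[1,0,0,0,0,0,0],[1,0,0,0,0,0,0],[1,0,0,0,0,0,0]])

```text
t: 3.48
ee_pos: [572.1, -283.1, 194.6]
orientation: [0.002, -3.141, -0.001]
ft_force: [0.6, -0.9, -0.1]
width: 87.5
grasp_force: 0.0
```

Run:
```python
from workcell import get_obs, vision
import cv2
print(get_obs()["ee_pos"])
a=vision.get_image("scene")["pixels"][:,:,::-1][130:340,290:450]; b=vision.get_image("top")["pixels"][:,:,::-1][100:310,300:460]
cv2.imwrite("pics/p1.png",cv2.resize(cv2.hconcat([a,b]),None,fx=2.4,fy=2.4,interpolation=2))
```

```text
[ 572.10292315 -283.13561572  194.59833905]
```

View pics/p1.png

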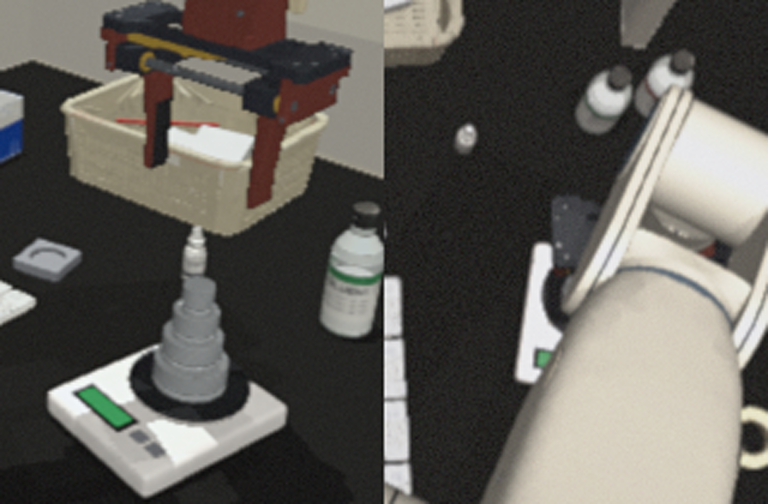

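The gripper, with its long pads, stands right above the stack: fingertips at about (155,160) and (258,200), weight top at (200,280) in the left half. I'll correct the small offset, go down and close.

Request:
step_arm(plan=[[1,-0.028,-0.084,0.3,0,0,0],[1,0,0,0.4,0,0,0],[1,0,0,0.4,0,0,0],[1,0,0,0.3,0,0,0],[1,0,0,0.15,0,0,0],[1,0,0,0,0,0,0],[1,0,0,0,0,0,0],[1,0,0,0,0,0,0]])

```text
t: 4.58
ee_pos: [574.4, -289.2, 118.0]
orientation: [-0.0, 3.14, -0.001]
ft_force: [0.0, 0.1, -1.0]
width: 87.9
grasp_force: 0.0
```

Request:
step_arm(plan=[[1,0,0.036,0,0,0,0],[0.2,0,0,0,0,0,0],[-0.2,0,0,0,0,0,0],[-1,0,0,0,0,0,0],[-1,0,0,0,0,0,0],[-1,0,0,0,0,0,0],[-1,0,0,0,0,0,0],[-1,0,0,0,0,0,0],[-1,0,0,0,0,0,0],[-1,0,0,0,0,0,0]])

```text
t: 5.82
ee_pos: [574.0, -287.1, 117.2]
orientation: [-0.0, 3.142, 0.0]
ft_force: [0.3, 1.1, 0.1]
width: 2.1
grasp_force: 0.0
```

Run:
```python
from workcell import get_obs, vision
import cv2,numpy as np
print(get_obs())
d=vision.get_image("scene"); np.savez("pics/s2.npz",**d)
a=d["pixels"][:,:,::-1][150:340,280:470]; b=vision.get_image("top")["pixels"][:,:,::-1][130:320,300:490]
cv2.imwrite("pics/p2.png",cv2.resize(cv2.hconcat([a,b]),None,fx=2.1,fy=2.1,interpolation=2))
```

```text
{'t': 5.825, 'qpos': array([-4.82319527e-01,  5.37826069e-01,  1.64253914e+00,  3.04839462e-05,
        9.61201415e-01, -2.05317122e+00]), 'qvel': array([-0.00032141, -0.00145689,  0.00109256,  0.00079675,  0.00155607,
       -0.00108795]), 'joint_torque': array([-2.99578933e-03, -5.82927918e+01, -2.45413470e+01, -3.85715521e-02,
        5.84562065e-02,  5.28170567e-04]), 'ee_pos': array([ 573.98862457, -287.07711744,  117.20607787]), 'orientation': array([-5.95526102e-05,  3.14155800e+00,  1.58120772e-05]), 'ft_force': array([0.28284107, 1.09658274, 0.12938859]), 'moment': array([0.00987414, 0.02451664, 0.05247679]), 'grasp_force': 0.0, 'width': 2.0810409699516823}
```

View pics/p2.png

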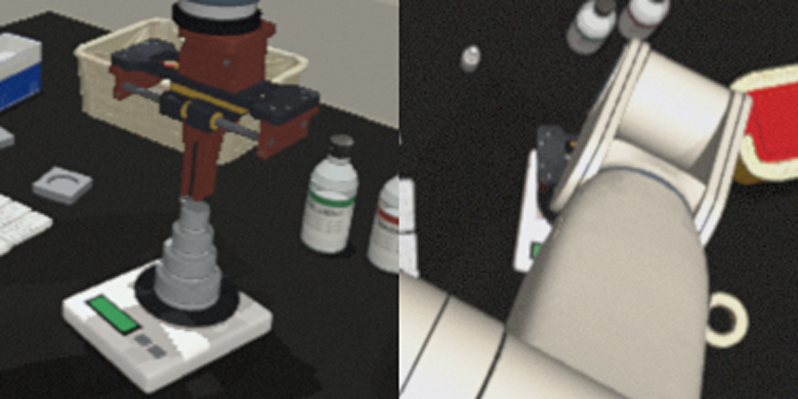

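The fingers have shut beside or above the top weight, which still stands in place at (193,215). I'll locate the fingers in the depth data.

Run:
```python
from h import *
d=dict(np.load("pics/s2.npz")); P=cloud(d); g=d["pixels"].astype(int)
near=np.hypot(P[...,0]-573,P[...,1]+287)<70
for v in range(215,262,2):
    for u in range(362,388,6): print((u,v),P[v,u].round(0).astype(int).tolist(),g[v,u].tolist(),end=" ")
    print()
red=near&(g[...,0]>g[...,2]+25)
for z in range(105,200,8):
    q=P[red&(abs(P[...,2]-z-4)<4)]
    if len(q): print(z,len(q),q.min(0).round(),q.max(0).round())
```

```text
(362, 215) [857, -49, 16] [135, 129, 108] (368, 215) [564, -275, 204] [80, 42, 33] (374, 215) [571, -284, 204] [79, 39, 32] (380, 215) [565, -301, 213] [83, 42, 37] (386, 215) [584, -301, 207] [117, 103, 85] 
(362, 217) [857, -50, 10] [134, 128, 107] (368, 217) [562, -277, 201] [79, 41, 34] (374, 217) [567, -287, 203] [67, 37, 36] (380, 217) [562, -303, 211] [89, 47, 39] (386, 217) [582, -303, 203] [120, 109, 90] 
(362, 219) [858, -49, 3] [135, 128, 107] (368, 219) [564, -276, 196] [86, 52, 45] (374, 219) [564, -289, 200] [69, 39, 34] (380, 219) [567, -300, 204] [87, 45, 40] (386, 219) [867, -123, 29] [145, 139, 116] 
(362, 221) [854, -53, 0] [38, 38, 35] (368, 221) [563, -277, 192] [85, 52, 45] (374, 221) [565, -289, 196] [75, 39, 38] (380, 221) [565, -302, 201] [81, 40, 34] (386, 221) [865, -125, 24] [144, 138, 116] 
(362, 223) [841, -63, 2] [33, 34, 31] (368, 223) [564, -277, 187] [80, 43, 35] (374, 223) [564, -290, 193] [82, 45, 39] (380, 223) [567, -301, 196] [82, 44, 34] (386, 223) [871, -122, 14] [147, 139, 117] 
(362, 225) [832, -69, 1] [35, 35, 33] (368, 225) [564, -277, 183
[... 3450 characters left out ...]
60, -287, 112] [125, 128, 127] (374, 259) [568, -296, 113] [117, 121, 120] (380, 259) [582, -300, 109] [101, 105, 104] (386, 259) [738, -218, 0] [35, 36, 34] 
(362, 261) [561, -273, 100] [74, 75, 75] (368, 261) [561, -288, 108] [121, 123, 122] (374, 261) [565, -298, 111] [131, 134, 134] (380, 261) [578, -304, 108] [101, 103, 104] (386, 261) [728, -224, 2] [36, 36, 34] 
145 35 [ 562. -297.  146.] [ 585. -277.  153.]
153 48 [ 561. -298.  153.] [ 587. -277.  161.]
161 57 [ 561. -298.  161.] [ 585. -277.  169.]
169 42 [ 562. -299.  169.] [ 584. -279.  177.]
177 49 [ 561. -300.  177.] [ 586. -277.  185.]
185 53 [ 561. -301.  185.] [ 584. -276.  193.]
193 61 [ 561. -302.  193.] [ 584. -272.  201.]
```

The depth data puts the real fingertips at z≈143, though the reported TCP is 117. So the tips sit about 26 mm higher than the pose says, while xy agrees. I'll open, go down 26 mm more and check by camera before closing.

Request:
step_arm(plan=[[1,0,0,0,0,0,0],[1,0,0,0,0,0,0],[1,0,0,0,0,0,0],[1,0,0,0,0,0,0],[1,0,0,0,0,0,0],[1,0,0,0.26,0,0,0],[1,0,0,0.26,0,0,0],[1,0,0,0,0,0,0],[1,0,0,0,0,0,0],[1,0,0,0,0,0,0],[1,0,0,0,0,0,0]])

```text
t: 7.3
ee_pos: [574.2, -287.2, 91.6]
orientation: [-0.0, 3.141, -0.001]
ft_force: [0.3, 0.5, -0.1]
width: 87.8
grasp_force: 0.0
```

```bash
cat > tips.py <<'E'
from workcell import get_obs, vision, ctrl
from h import *
import sys
d=vision.get_image("scene"); P=cloud(d); g=d["pixels"].astype(int); o=get_obs(); x,y,z=o["ee_pos"]
print("ee",o["ee_pos"].round(1),o["width"].round(1),o["grasp_force"].round(1),"depth",ctrl.grip_depth)
near=(abs(P[...,0]-x)<20)&(abs(P[...,1]-y)<62)
red=near&(g[...,0]>g[...,2]+25)&(P[...,2]<z+110)
for s,nm in ((1,"+y"),(-1,"-y")):
    q=P[red&(s*(P[...,1]-y)>0)]
    if len(q): l=np.sort(q[:,2]); b=q[q[:,2]<l[0]+45]; print(nm,"lowest",l[:4].round(1),"x",b[:,0].min().round(1),b[:,0].max().round(1),"y",b[:,1].min().round(1),b[:,1].max().round(1))
if len(sys.argv)>1:
    u,v=proj(d,[x,y,z+20])[0].astype(int); u=np.clip(u,90,470);v=np.clip(v,80,340)
    cv2.imwrite(sys.argv[1],cv2.resize(d["pixels"][v-80:v+80,u-90:u+90,::-1],None,fx=3,fy=3,interpolation=2))
E
python3 tips.py pics/p3.png
```

```text
Traceback (most recent call last):
  File "tips.py", line 5, in <module>
    print("ee",o["ee_pos"].round(1),o["width"].round(1),o["grasp_force"].round(1),"depth",ctrl.grip_depth)
                                    ^^^^^^^^^^^^^^^^
AttributeError: 'float' object has no attribute 'round'
```

```bash
sed -i 's/o\["width"\].round(1),o\["grasp_force"\].round(1)/round(o["width"],1),round(o["grasp_force"],1)/' tips.py; python3 tips.py pics/p3.png
```

```text
ee [ 574.1 -287.1   91.5] 87.6 0.0 depth 18.700000000000003
+y lowest [120.2 121.5 121.9 122.7] x 561.2 566.2 y -242.5 -231.2
-y lowest [120.7 121.5 122.2 122.5] x 561.1 585.7 y -343.6 -330.6
```

View pics/p3.png

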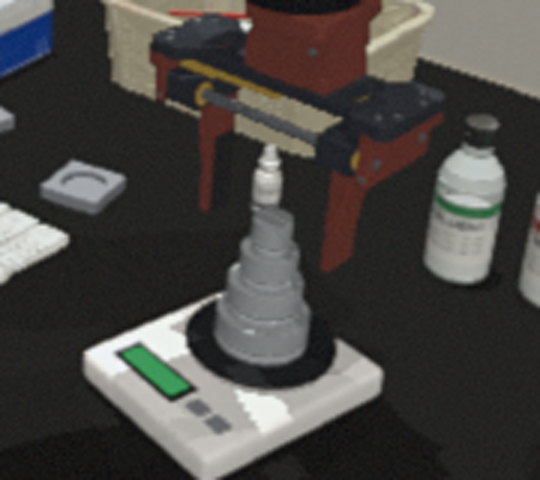

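The fingers straddle the top weight, with tips at (205,208) and (330,268) and measured at z≈119.5. So tip ≈ TCP reading + 28. I'll go down 3.5 mm more and close.

Request:
step_arm(plan=[[1,0,0,0.07,0,0,0],[0.2,0,0,0,0,0,0],[-0.2,0,0,0,0,0,0],[-1,0,0,0,0,0,0],[-1,0,0,0,0,0,0],[-1,0,0,0,0,0,0],[-1,0,0,0,0,0,0],[-1,0,0,0,0,0,0],[-1,0,0,0,0,0,0]])

```text
t: 8.52
ee_pos: [574.0, -287.1, 87.7]
orientation: [-0.0, 3.142, -0.0]
ft_force: [-0.2, -0.8, 0.5]
width: 25.2
grasp_force: 30.0
```

```bash
python3 tips.py
```

```text
ee [ 574.  -287.1   87.7] 24.7 30.0 depth 18.700000000000003
+y lowest [117.9 117.9 118.3 118.4] x 560.8 565.4 y -273.8 -264.9
-y lowest [116.6 117.  118.5 118.6] x 560.2 586.3 y -312.1 -301.1
```

Held: 30 N at 25 mm. Lift and carry to holder_26.

Request:
step_arm(plan=[[-1,0,0,-0.1,0,0,0],[-1,0,0,-0.3,0,0,0],[-1,0,0,-0.3,0,0,0],[-1,0,0,-0.1,0,0,0],[-1,-0.075,0.216,0,0,0,0],[-1,-0.15,0.432,0,0,0,0],[-1,-0.15,0.432,0,0,0,0],[-1,-0.15,0.432,0,0,0,0],[-1,-0.15,0.432,0,0,0,0],[-1,-0.15,0.432,0,0,0,0],[-1,-0.15,0.432,0,0,0,0],[-1,-0.15,0.432,0,0,0,0],[-1,-0.15,0.432,0,0,0,0],[-1,-0.15,0.432,0,0,0,0],[-1,-0.15,0.432,0,0,0,0],[-1,-0.15,0.432,0,0,0,0],[-1,-0.075,0.216,0,0,0,0],[-1,0,0,0,0,0,0],[-1,0,0,0,0,0,0],[-1,0,0,0,0,0,0]])

```text
t: 11.08
ee_pos: [663.7, -28.6, 127.7]
orientation: [-0.001, -3.141, 0.0]
ft_force: [-0.7, 1.2, -0.5]
width: 25.4
grasp_force: 30.0
```

Request:
step_arm(plan=[[-1,-0.01,0.01,0.25,0,0,0],[-1,0,0,0.45,0,0,0],[-1,0,0,0.45,0,0,0],[-1,0,0,0.45,0,0,0],[-1,0,0,0.45,0,0,0],[-1,0,0,0.25,0,0,0],[-1,0,0,0.15,0,0,0],[-1,0,0,0.1,0,0,0],[-1,0,0,0.1,0,0,0],[-1,0,0,0,0,0,0],[-1,0,0,0,0,0,0]])

```text
t: 12.45
ee_pos: [664.7, -27.4, -4.4]
orientation: [-0.0, 3.141, -0.0]
ft_force: [-0.6, -0.1, -1.0]
width: 25.4
grasp_force: 30.0
```

```bash
python3 tips.py pics/p4.png
```

```text
ee [664.8 -27.4  -4.4] 25.5 30.0 depth 18.700000000000003
+y lowest [ 1.7 26.4 29.2 30.5] x 651.9 683.8 y -12.8 25.8
-y lowest [27.9 28.  28.1 28.3] x 651.4 676.8 y -52.4 -41.7
```

View pics/p4.png

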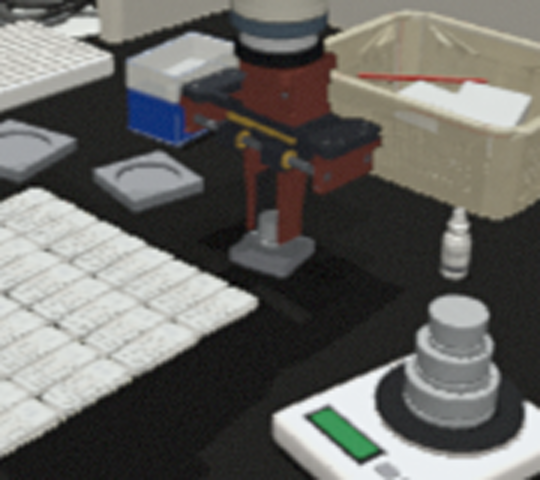

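The 26 mm weight hangs upright over the holder_26 well at about (270,240), and the rest of the stack is undisturbed at (455,360). Lowering the last 10 mm gently.

Request:
step_arm(plan=[[-1,0,0,0.06,0,0,0],[-1,0,0,0.06,0,0,0],[-1,0,0,0.05,0,0,0],[-1,0,0,0.03,0,0,0],[-1,0,0,0,0,0,0],[-1,0,0,0,0,0,0]])

```text
t: 13.25
ee_pos: [664.5, -27.4, -14.8]
orientation: [-0.0, 3.142, -0.0]
ft_force: [-0.3, 0.4, -1.8]
width: 25.3
grasp_force: 30.0
```

Request:
step_arm(plan=[[-1,0,0,0.01,0,0,0],[-1,0,0,0,0,0,0],[-1,0,0,0,0,0,0]])

```text
t: 13.62
ee_pos: [664.5, -27.4, -15.3]
orientation: [-0.0, 3.141, -0.0]
ft_force: [0.1, 0.4, -0.7]
width: 25.1
grasp_force: 30.0
```

Request:
step_arm(plan=[[-0.2,0,0,0,0,0,0],[0.2,0,0,0,0,0,0],[0.2,0,0,0,0,0,0],[0.2,0,0,0,0,0,0],[0.2,0,0,-0.1,0,0,0],[1,0,0,-0.3,0,0,0],[1,0,0,-0.8,0,0,0],[1,0,0,-0.8,0,0,0],[1,0,0,-0.7,0,0,0],[1,0,0,-0.2,0,0,0],[1,0,0,0,0,0,0]])

```text
t: 15.0
ee_pos: [664.7, -27.4, 130.3]
orientation: [-0.0, 3.14, -0.0]
ft_force: [-0.5, -0.4, -0.9]
width: 87.7
grasp_force: 0.0
```

```bash
cat > chk.py <<'E'
from workcell import get_obs, vision
from h import *
import sys
hx,hy,r,out=float(sys.argv[1]),float(sys.argv[2]),float(sys.argv[3]),sys.argv[4]
d=vision.get_image("scene"); P=cloud(d); o=get_obs(); print("ee",o["ee_pos"].round(1),round(o["width"],1))
def fit(x,y,r,z0,nm):
    near=np.hypot(P[...,0]-x,P[...,1]-y)<r+8; g=d["pixels"].astype(int)
    s=near&(P[...,2]>z0+9)&(P[...,2]<z0+20); t=P[near&(abs(P[...,2]-z0-24)<4)]
    from scipy.optimize import least_squares
    Q=P[s]; f=least_squares(lambda c:np.hypot(Q[:,0]-c[0],Q[:,1]-c[1])-r,[x,y],loss="soft_l1")
    print(nm,f.x.round(1),len(Q),"top",np.median(t[:,2]).round(1),t.mean(0).round(1), "topstd",t[:,2].std().round(2))
fit(hx,hy,r,5,"placed")
for i,(rr,z0) in enumerate(((19,84),(25,60),(31,36))):
    if rr>r: fit(573.5,-287,rr,z0,f"w{2*rr}")
u,v=proj(d,[hx,hy,15])[0].astype(int)
cv2.imwrite(out,cv2.resize(d["pixels"][v-40:v+40,u-50:u+50,::-1],None,fx=4,fy=4,interpolation=2))
E
python3 chk.py 664.5 -27.4 13 pics/p5.png
```

```text
ee [663.9 -27.3 129. ] 87.8
placed [664.7 -26.9] 32 top 29.5 [661.1 -29.8  28.9] topstd 1.68
w38 [ 574.6 -286.4] 92 top 107.9 [ 571.7 -288.7  107.8] topstd 1.11
w50 [ 574.3 -285.8] 115 top 84.1 [ 562.6 -293.5   84. ] topstd 1.8
w62 [ 573.4 -287. ] 135 top 60.2 [ 558.6 -298.    60.1] topstd 1.74
```

View pics/p5.png

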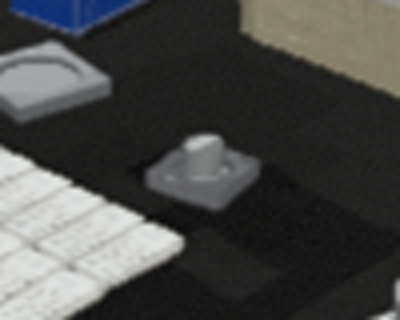

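The 26 mm weight stands upright in its well at (205,158), with its top at about 29 mm as expected. Next is the 38 mm weight.

Request:
step_arm(plan=[[1,0.1,-0.3,0,0,0,0],[1,0.2,-0.57,0,0,0,0],[1,0.2,-0.57,0,0,0,0],[1,0.2,-0.57,0,0,0,0],[1,0.2,-0.57,0,0,0,0],[1,0.2,-0.57,0,0,0,0],[1,0.2,-0.57,0,0,0,0],[1,0.2,-0.57,0,0,0,0],[1,0.2,-0.57,0,0,0,0],[1,0.2,-0.33,0,0,0,0],[1,0,0,0,0,0,0],[1,0,0,0.4,0,0,0],[1,0,0,0.4,0,0,0],[1,0,0,0.3,0,0,0],[1,0,0,0.2,0,0,0],[1,0,0,0,0,0,0],[1,0,0,0,0,0,0],[1,0,0,0,0,0,0]])

```text
t: 17.3
ee_pos: [570.0, -287.2, 65.4]
orientation: [-0.0, 3.14, -0.001]
ft_force: [0.5, -0.9, -0.8]
width: 88.0
grasp_force: 0.0
```

Request:
step_arm(plan=[[1,-0.08,0,0.034,0,0,0],[1,0,0,0,0,0,0],[0.2,0,0,0,0,0,0],[-0.1,0,0,0,0,0,0],[-1,0,0,0,0,0,0],[-1,0,0,0,0,0,0],[-1,0,0,0,0,0,0],[-1,0,0,0,0,0,0],[-1,0,0,0,0,0,0]])

```text
t: 18.42
ee_pos: [573.4, -286.9, 63.0]
orientation: [0.0, -3.142, -0.0]
ft_force: [0.3, -0.2, 0.8]
width: 37.4
grasp_force: 30.0
```

Request:
step_arm(plan=[[-1,0,0,-0.1,0,0,0],[-1,0,0,-0.3,0,0,0],[-1,0,0,-0.3,0,0,0],[-1,0,0,-0.1,0,0,0],[-1,0.08,0.34,0,0,0,0],[-1,0.14,0.6,0,0,0,0],[-1,0.18,0.77,0,0,0,0],[-1,0.18,0.77,0,0,0,0],[-1,0.18,0.77,0,0,0,0],[-1,0.18,0.77,0,0,0,0],[-1,0.18,0.77,0,0,0,0],[-1,0.18,0.77,0,0,0,0],[-1,0.18,0.77,0,0,0,0],[-1,0.18,0.77,0,0,0,0],[-1,0.18,0.77,0,0,0,0],[-1,0.18,0.77,0,0,0,0],[-1,0.14,0.6,0,0,0,0],[-1,0.08,0.34,0,0,0,0],[-1,0,0,0,0,0,0],[-1,0,0,0,0,0,0]])

```text
t: 20.92
ee_pos: [461.2, 191.5, 102.8]
orientation: [-0.0, -3.141, 0.001]
ft_force: [-0.1, 0.5, -2.6]
width: 38.1
grasp_force: 30.0
```

Request:
step_arm(plan=[[-1,0.08,0.3,0,0,0,0],[-1,0.17,0.67,0,0,0,0],[-1,0.17,0.67,0,0,0,0],[-1,0.08,0.3,0,0,0,0],[-1,0,0,0,0,0,0],[-1,0,0,0,0,0,0],[-1,0,0,0.25,0,0,0],[-1,0,0,0.45,0,0,0],[-1,0,0,0.45,0,0,0],[-1,0,0,0.45,0,0,0],[-1,0,0,0.3,0,0,0],[-1,0,0,0.15,0,0,0],[-1,0,0,0.1,0,0,0],[-1,0,0,0,0,0,0],[-1,0,0,0,0,0,0]])

```text
t: 22.8
ee_pos: [436.8, 289.3, -4.0]
orientation: [-0.0, 3.141, 0.001]
ft_force: [-0.4, -0.9, -1.9]
width: 36.9
grasp_force: 30.0
```

```bash
python3 tips.py pics/p6.png
```

```text
ee [436.8 289.4  -4. ] 37.3 30.0 depth 18.700000000000003
+y lowest [40.  43.2 45.2 45.7] x 424.4 444.7 y 306.6 317.4
-y lowest [27.1 27.4 28.2 29. ] x 424.1 447.9 y 257.0 270.1
```

View pics/p6.png

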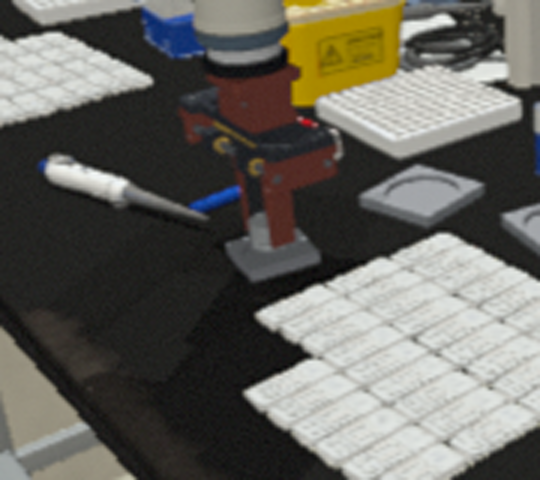

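The 38 mm weight is upright and centred over its block, at about (265,240). Lowering and releasing.

Request:
step_arm(plan=[[-1,0,0,0.07,0,0,0],[-1,0,0,0.07,0,0,0],[-1,0,0,0.05,0,0,0],[-1,0,0,0.03,0,0,0],[-1,0,0,0.01,0,0,0],[-1,0,0,0,0,0,0],[-1,0,0,0,0,0,0]])

```text
t: 23.72
ee_pos: [436.4, 289.1, -15.9]
orientation: [-0.0, 3.142, 0.0]
ft_force: [-0.9, 0.3, -1.0]
width: 37.6
grasp_force: 31.1
```

Request:
step_arm(plan=[[0,0,0,0,0,0,0],[0.2,0,0,0,0,0,0],[0.4,0,0,0,0,0,0],[0.4,0,0,0,0,0,0],[0.4,0,0,-0.1,0,0,0],[1,0,0,-0.4,0,0,0],[1,0,0,-0.8,0,0,0],[1,0,0,-0.8,0,0,0],[1,0,0,-0.3,0,0,0],[1,-0.15,-0.6,0,0,0,0],[1,-0.2,-0.84,0,0,0,0],[1,-0.2,-0.84,0,0,0,0],[1,-0.2,-0.84,0,0,0,0],[1,-0.2,-0.84,0,0,0,0],[1,0,0,0,0,0,0],[1,0,0,0,0,0,0]])

```text
t: 25.72
ee_pos: [483.3, 91.2, 103.3]
orientation: [-0.001, -3.14, 0.0]
ft_force: [0.8, 0.6, 0.1]
width: 88.1
grasp_force: 0.0
```

```bash
python3 chk.py 436.4 289 19 pics/p7.png
```

```text
ee [483.3  91.6 103.4] 87.7
placed [437.7 289.8] 50 top 29.6 [435.5 285.4  29.3] topstd 1.54
w50 [ 574.4 -285.9] 115 top 84.1 [ 571.2 -288.2   83.8] topstd 1.21
w62 [ 573.5 -286.8] 130 top 60.1 [ 558.6 -297.4   60.2] topstd 1.77
```

The 38 mm weight is seated (top at 29.5 mm, centred) and the rest of the stack is unmoved. Next, the 50 mm weight.

Request:
step_arm(plan=[[1,-0.095,-0.4,0,0,0,0],[1,-0.19,-0.797,0,0,0,0],[1,-0.19,-0.797,0,0,0,0],[1,-0.19,-0.797,0,0,0,0],[1,-0.19,-0.797,0,0,0,0],[1,-0.19,-0.797,0,0,0,0],[1,-0.19,-0.797,0,0,0,0],[1,-0.19,-0.797,0,0,0,0],[1,-0.19,-0.797,0,0,0,0],[1,-0.19,-0.797,0,0,0,0],[1,0,0,0,0,0,0],[1,0,0,0,0,0,0],[1,0,0,0.3,0,0,0],[1,0,0,0.4,0,0,0],[1,0,0,0.4,0,0,0],[1,0,0,0.18,0,0,0],[1,0,0,0,0,0,0],[1,0,0,0,0,0,0]])

```text
t: 28.02
ee_pos: [574.6, -287.8, 40.3]
orientation: [0.0, 3.141, -0.001]
ft_force: [0.3, 0.4, 1.2]
width: 87.3
grasp_force: 0.0
```

Request:
step_arm(plan=[[1,0.012,0.02,0.02,0,0,0],[0.5,0,0,0,0,0,0],[0.2,0,0,0,0,0,0],[-1,0,0,0,0,0,0],[-1,0,0,0,0,0,0],[-1,0,0,0,0,0,0],[-1,0,0,0,0,0,0],[-1,0,0,0,0,0,0]])

```text
t: 29.02
ee_pos: [573.7, -286.5, 39.0]
orientation: [-0.0, 3.142, -0.0]
ft_force: [-1.0, 1.4, 0.7]
width: 49.1
grasp_force: 30.0
```

Request:
step_arm(plan=[[-1,0,0,-0.1,0,0,0],[-1,0,0,-0.4,0,0,0],[-1,0,0,-0.4,0,0,0],[-1,0,0,-0.1,0,0,0],[-1,-0.076,0.35,0,0,0,0],[-1,-0.12,0.55,0,0,0,0],[-1,-0.154,0.692,0,0,0,0],[-1,-0.154,0.692,0,0,0,0],[-1,-0.154,0.692,0,0,0,0],[-1,-0.154,0.692,0,0,0,0],[-1,-0.154,0.692,0,0,0,0],[-1,-0.154,0.692,0,0,0,0],[-1,-0.154,0.692,0,0,0,0],[-1,-0.154,0.692,0,0,0,0],[-1,-0.154,0.692,0,0,0,0],[-1,-0.154,0.692,0,0,0,0],[-1,-0.12,0.55,0,0,0,0],[-1,-0.076,0.35,0,0,0,0],[-1,0,0,0,0,0,0],[-1,0,0,0,0,0,0]])

```text
t: 31.52
ee_pos: [669.6, 148.7, 88.6]
orientation: [-0.0, -3.141, 0.001]
ft_force: [-0.0, -0.2, -3.5]
width: 49.6
grasp_force: 30.0
```

Request:
step_arm(plan=[[-1,-0.01,0.01,0.25,0,0,0],[-1,0,0,0.45,0,0,0],[-1,0,0,0.45,0,0,0],[-1,0,0,0.35,0,0,0],[-1,0,0,0.2,0,0,0],[-1,0,0,0.15,0,0,0],[-1,0,0,0,0,0,0],[-1,0,0,0,0,0,0]])

```text
t: 32.52
ee_pos: [671.2, 150.1, -2.9]
orientation: [-0.0, 3.14, 0.0]
ft_force: [-0.4, -0.0, -2.4]
width: 49.6
grasp_force: 30.0
```

```bash
python3 tips.py pics/p8.png
```

```text
ee [671.3 150.1  -2.7] 49.4 30.0 depth 18.700000000000003
+y lowest [29.7 30.7 33.  36.9] x 658.5 663.1 y 177.0 186.5
-y lowest [27.4 29.8 30.  31. ] x 657.3 683.0 y 112.0 123.3
```

View pics/p8.png

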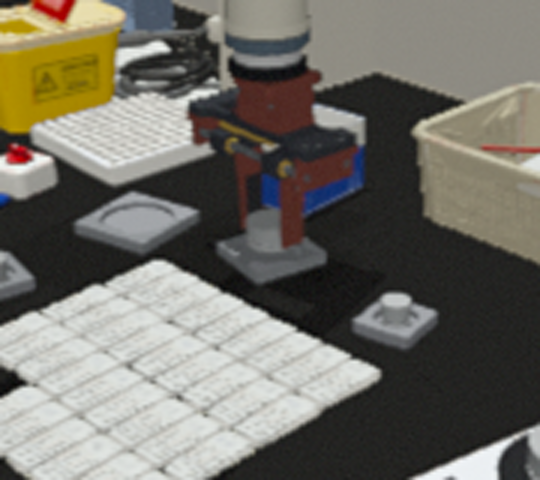

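The 50 mm weight is over its block at (270,235), clear of the blue box behind; the 26 mm weight is seated at (397,310). Lowering.

Request:
step_arm(plan=[[-1,0.01,-0.01,0.08,0,0,0],[-1,0,0,0.08,0,0,0],[-1,0,0,0.06,0,0,0],[-1,0,0,0.03,0,0,0],[-1,0,0,0.01,0,0,0],[-1,0,0,0,0,0,0],[-1,0,0,0,0,0,0]])

```text
t: 33.45
ee_pos: [670.1, 149.4, -15.9]
orientation: [0.0, -3.141, 0.0]
ft_force: [-3.3, 0.1, 6.1]
width: 49.6
grasp_force: 33.3
```

Request:
step_arm(plan=[[0.2,0,0,0,0,0,0],[0.4,0,0,0,0,0,0],[0.6,0,0,0,0,0,0],[0.6,0,0,0,0,0,0],[0.6,0,0,-0.1,0,0,0],[1,0,0,-0.4,0,0,0],[1,0,0,-0.8,0,0,0],[1,0,0,-0.5,0,0,0],[1,0,0,-0.2,0,0,0],[1,0.08,-0.36,0,0,0,0],[1,0.16,-0.72,0,0,0,0],[1,0.16,-0.72,0,0,0,0],[1,0.16,-0.72,0,0,0,0],[1,0.16,-0.72,0,0,0,0],[1,0.16,-0.72,0,0,0,0],[1,0.16,-0.72,0,0,0,0],[1,0,0,0,0,0,0],[1,0,0,0,0,0,0]])

```text
t: 35.7
ee_pos: [617.4, -84.7, 82.6]
orientation: [-0.001, -3.14, -0.001]
ft_force: [0.6, 0.3, 0.8]
width: 87.5
grasp_force: 0.0
```

```bash
python3 chk.py 670 149.4 25 pics/p9.png
```

```text
ee [617.7 -84.2  82.8] 87.6
placed [670.5 150.1] 59 top 30.0 [667.1 146.4  29.7] topstd 1.31
w62 [ 573.3 -287. ] 141 top 60.2 [ 570.2 -289.2   60.1] topstd 1.15
```

Request:
step_arm(plan=[[1,0.08,-0.37,0,0,0,0],[1,0.162,-0.738,0,0,0,0],[1,0.162,-0.738,0,0,0,0],[1,0.162,-0.738,0,0,0,0],[1,0.162,-0.738,0,0,0,0],[1,0.162,-0.738,0,0,0,0],[1,0,0,0,0,0,0],[1,0,0,0,0,0,0],[1,0,0,0,0,0,0],[1,0,0,0.2,0,0,0],[1,0,0,0,0,0,0]])

```text
t: 37.12
ee_pos: [573.2, -286.5, 72.3]
orientation: [0.002, -3.14, -0.001]
ft_force: [0.1, -0.5, 0.6]
width: 87.8
grasp_force: 0.0
```

Request:
step_arm(plan=[[1,0,0,0.4,0,0,0],[1,0,0,0.4,0,0,0],[1,0,0,0.25,0,0,0],[1,0,0,0.1,0,0,0],[1,0,0,0,0,0,0],[1,0,0,0,0,0,0],[0.6,0,0,0,0,0,0],[0.4,0,0,0,0,0,0],[-1,0,0,0,0,0,0],[-1,0,0,0,0,0,0],[-1,0,0,0,0,0,0],[-1,0,0,0,0,0,0],[-1,0,0,0,0,0,0]])

```text
t: 38.75
ee_pos: [573.8, -287.5, 16.2]
orientation: [-0.0, 3.141, -0.0]
ft_force: [-1.4, 1.5, 4.4]
width: 61.4
grasp_force: 30.0
```

Request:
step_arm(plan=[[-1,0,0,-0.1,0,0,0],[-1,0,0,-0.4,0,0,0],[-1,0,0,-0.4,0,0,0],[-1,0,0,-0.4,0,0,0],[-1,0,0,-0.1,0,0,0],[-1,-0.02,0.3,0,0,0,0],[-1,-0.04,0.6,0,0,0,0],[-1,-0.05,0.75,0,0,0,0],[-1,-0.05,0.75,0,0,0,0],[-1,-0.05,0.75,0,0,0,0],[-1,-0.05,0.75,0,0,0,0],[-1,-0.05,0.75,0,0,0,0],[-1,-0.05,0.75,0,0,0,0],[-1,-0.05,0.75,0,0,0,0],[-1,-0.05,0.75,0,0,0,0],[-1,-0.05,0.75,0,0,0,0],[-1,-0.04,0.6,0,0,0,0],[-1,-0.02,0.3,0,0,0,0],[-1,0,0,0,0,0,0],[-1,0,0,0,0,0,0]])

```text
t: 41.25
ee_pos: [601.7, 139.1, 85.7]
orientation: [-0.001, -3.141, 0.001]
ft_force: [0.4, 0.0, -5.2]
width: 61.4
grasp_force: 30.0
```

Request:
step_arm(plan=[[-1,-0.02,0.3,0,0,0,0],[-1,-0.04,0.6,0,0,0,0],[-1,-0.05,0.75,0,0,0,0],[-1,-0.04,0.6,0,0,0,0],[-1,-0.03,0.6,0,0,0,0],[-1,-0.02,0.3,0,0,0,0],[-1,0,0,0,0,0,0],[-1,0,0,0,0,0,0],[-1,0,0,0.25,0,0,0],[-1,0,0,0.45,0,0,0],[-1,0,0,0.45,0,0,0],[-1,0,0,0.32,0,0,0],[-1,0,0,0.2,0,0,0],[-1,0,0,0.1,0,0,0],[-1,0,0,0,0,0,0],[-1,0,0,0,0,0,0]])

```text
t: 43.25
ee_pos: [612.7, 297.8, -1.8]
orientation: [-0.0, 3.14, 0.001]
ft_force: [-0.3, 0.5, -5.2]
width: 61.6
grasp_force: 30.0
```

```bash
python3 tips.py pics/p10.png
```

```text
ee [612.7 297.8  -1.7] 61.6 30.0 depth 18.700000000000003
+y lowest [40.1 44.1 47.9 51.7] x 599.6 608.5 y 327.2 339.3
-y lowest [28.9 30.5 31.4 31.5] x 599.4 625.1 y 253.1 264.1
```

View pics/p10.png

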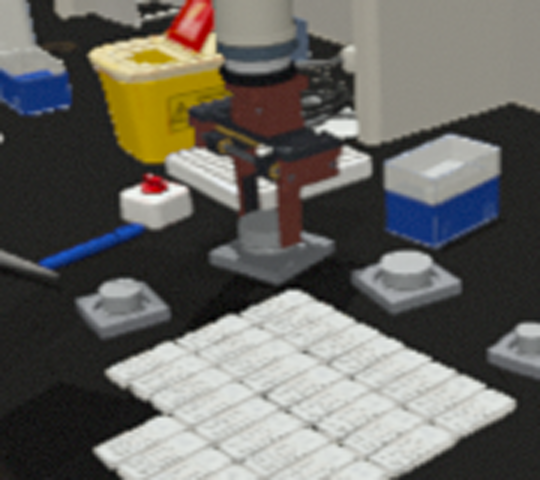

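The 62 mm weight is over its block at (262,240); the 38 and 50 mm weights are seated at (122,295) and (405,270). Lowering.

Request:
step_arm(plan=[[-1,0.014,-0.016,0.08,0,0,0],[-1,0,0,0.08,0,0,0],[-1,0,0,0.06,0,0,0],[-1,0,0,0.03,0,0,0],[-1,0,0,0,0,0,0],[-1,0,0,0,0,0,0]])

```text
t: 44.05
ee_pos: [611.3, 296.6, -14.7]
orientation: [0.0, -3.141, 0.0]
ft_force: [-3.9, -1.1, 1.7]
width: 61.4
grasp_force: 30.0
```

Request:
step_arm(plan=[[0.5,0,0,0,0,0,0],[0.7,0,0,0,0,0,0],[0.8,0,0,0,0,0,0],[0.8,0,0,0,0,0,0],[0.8,0,0,-0.1,0,0,0],[0.8,0,0,-0.3,0,0,0],[0.8,0,0,-0.8,0,0,0],[0.8,0,0,-0.8,0,0,0],[0.8,0,0,-0.8,0,0,0],[0.8,0,0,-0.4,0,0,0],[0.8,0.4,-0.5,0,0,0,0],[0.8,0.4,-0.8,0,0,0,0],[0.8,0.4,-0.8,0,0,0,0],[0.8,0.4,-0.8,0,0,0,0],[0.8,0,0,0,0,0,0],[0.8,0,0,0,0,0,0],[0.8,0,0,0,0,0,0]])

```text
t: 46.18
ee_pos: [532.2, 152.6, 145.0]
orientation: [-0.001, 3.141, 0.001]
ft_force: [0.3, 0.0, 0.1]
width: 78.9
grasp_force: 0.0
```

```bash
python3 chk.py 611.5 296.7 31 pics/p11.png
python3 - <<'E'
from workcell import vision
import cv2
cv2.imwrite("pics/fin.png",vision.get_image("scene")["pixels"][150:320,130:430,::-1].repeat(2,0).repeat(2,1))
E
```

```text
ee [532.1 152.6 144.9] 79.3
placed [611.1 296.5] 64 top 30.0 [606.5 291.5  29.9] topstd 1.64
```

View pics/fin.png

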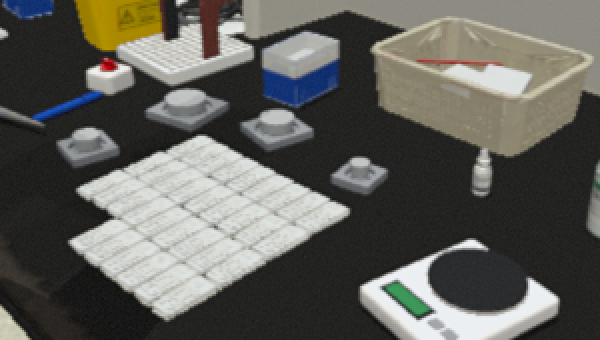

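All four weights lie flat in their wells, at (187,103), (275,125), (88,140) and (360,168). The pan is empty, the dropper still stands at (482,175), and the gripper is clear.

```bash
python3 -c "
from workcell import ctrl
print(ctrl.close_job())"
```

```text
the job is handed in; nothing more can be done
None
```

All four weights are flat in the wells of their own blocks, the dropper bottle is where it was, and the job was handed in after about 46 s of the 118 s limit; no verdict came back.

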